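# Turn a scraper round and sheathe its blade

### The arm

A 6-joint arm with a two-finger parallel gripper is mounted at the origin on a cart in front of the work surface, level with it; the furniture and walls round the work are solid. World frame = base frame: x ahead of the robot, y to its left, z up, the work surface at z = 0. Lengths are in m, angles in degrees, forces in N, time in s.
With the tool pointing down it reaches from about 0.3 to 0.875 m from the base axis. Payload 6.4 kg.
Tool frame: the origin (TCP) lies on the mounting face of the last link; the fingertips stand 166 mm ahead of it and the grasp point (between the pads) lies 147 mm ahead of it (r.tcp_to_tips is the distance from the TCP to the fingertips, in m); z points along the fingers, y is the line along which they close (so a half turn about z gives the same grasp; the last joint's range is limited). The gripper opens to 88 mm and grips with 3 to 60 N. Pads are 18 mm wide; open, the fingers measure 123 mm over their backs; the gripper's body (75 mm by 187 mm) begins 45 mm behind the grasp point.
Start: joints at [63.467, 10.359, 92.074, -0, 77.567, -11.82], TCP at [0.146, 0.556, 0.405] pointing down, gripper open.
Joint ranges: [-171.53, 171.53], [-51.25, 118.39], [17.06, 147.69], [-65.23, 245.23], [0, 150.52], [-178.68, 178.68]. Speed limits (degrees/s): [147.25, 147.25, 172.46, 180, 180, 180].

### API

Orientations are given as a 3x3 rotation matrix whose columns are the frame's x, y, z axes.
In Python, from plant import r gives the robot as it stands. The module is installed in compiled form; this text tells all that it offers.
- The arm moves only by the tool servo_tool, never from a script. Its argument "increments" is a list that holds one entry, the list of rows, each a list of 7 numbers: the turn, a rotation vector about the tool's x, y, z in degrees, then the shift along the tool's x, y, z in mm, then the opening, from 0 (shut) to 1 (fully open). In form: [[[rx, ry, rz, tx, ty, tz, fingers], ...]]. A call has 1 to 10 rows; each row is the pose to reach, as a shift and turn from the pose commanded when the call began, along the tool's axes at that moment; what a row does not reach only later rows make up. A row lasts 1/10 s, in which the tool goes at most 50 mm and 8.59 degrees, less where a joint would pass 70% of its speed; a pose out of reach is approached as far as the arm can. A call with a gripper value outside its range is refused whole. The fingers move at their own pace and stop on an object; "squeeze" is the grip in N (left out, the last holds). Time passes only in rows, so rows that repeat a pose let the fingers close. It gives the time, the measured TCP pose, the force, the opening and the grip force at its end, in the units of the state.
- r.observe(): the state, without advancing time (a new reading comes with each control period).
- r.snapshot(name): name is "scene" or "top" or "wrist"; returns (picture, depth): 384x512x3 uint8, red, green, blue; 384x512 float32, m along the optical axis (not along the pixel's ray), 0 where there is no reading.
- r.camera_params(name): a dict with "fx", "fy", "cx", "cy" (pixels), "rvec" (rotation vector, rad) and "tvec" (3), from world to camera coordinates, as OpenCV has them; the wrist camera has in their place "mount" (4x4, takes a point from camera to tool coordinates, whose origin is the TCP and whose axes are the flange's). Camera axes: x right, y down, z forward; pixel columns grow to the right and rows downward; lengths in m; the calibration is good to about 2 mm. A picture is of the moment at which its call begins: read the wrist's pose just before it. camera_params takes no time and is no camera call.
- r.finish_job(): hands the job in; it is judged then, once.
The state is a dict: "clock": time; "joints": joint angles; "joint_velocities": joint speeds; "joint_efforts": joint torques, N m; "tool_pos": TCP position; "eef_rot": TCP orientation; "force": force on the tool from outside, world axes, zero at the start; "torque": the same for the moment, N m; "gripper_width": finger opening in m; "grip_force": force on a finger pad.
Only numpy, scipy, OpenCV 4.12 (cv2) and the standard library are available. Lean on these libraries where they do the work, as an engineer would, in place of code of your own. Each camera call takes 0.05 s, during which the arm holds its last target. There are 200 camera calls.

### The job

The scraper has been put away the wrong way round: its handle is pushed into the wooden block with the tall opening and its bare blade sticks out. Pull it out, lay it flat on the worktop so that you can take it again by the handle, then slide its blade into the block with the wide thin slot until it is fully home, and let go of it. Leave the other loose things where they stand.

Things in the scene. Friction and masses are not known exactly. Their poses are not given: they have to be found in the camera images.
- scraper: Loose flat scraper, 0.12 kg, 164 mm long. Origin: underside of the handle; x to the blade's edge, y across, z up. Wooden handle x -50 to 40, 26 wide, 22 thick; steel ferrule x 40 to 54, 30 wide, 18 thick; stiff blade x 54 to 114, 46 wide, 4 thick (z 9 to 13). Centre of mass near x=14. Laid flat: z=0, resting on the handle. Starts level in the cubby, blade outside.
- scraper_tip (a point): Middle of the blade's leading edge, 114 mm along x from the scraper's origin and 11 mm above its underside; same axes as the scraper.
- scraper_grip (a point): Point inside the handle, above the scraper's origin by 11 mm (mid-thickness); same axes. Each bump of the blade against a face may tip it down about half a millimetre in the fingers.
- cubby: Fixed wooden block with a tall opening, 120 (x, deep) x 64 (y) x 52 mm high; the scraper's handle is in it at the start. Origin: centre of its underside; x points from the front face into the opening. Opening in the front face (x=-60): 36 wide, 28 high (z 12 to 40), 110 deep; too narrow for the blade.
- cubby_mouth (a point): Centre of the cubby's opening in its front face (26 mm above the worktop); axes of the cubby.
- dock: Fixed wooden block, 90 (x) x 114 (y) x 52 mm high, origin under its centre, x into the slot. Its front window (96 wide) holds a 70 mm cassette with one level slot 49 wide, 9 high (z 25.5 to 34.5), square-edged. The cassette sits stiffly up to 10 mm left or right of centre (y), unreported: look or feel for it. Blade goes in level, 60 mm, till the ferrule meets the cassette's front; it stays in.
- dock_mouth (a point): Middle of the dock's window in its front face, 45 mm before the dock's origin and 30 mm above the worktop (the slot's height, but not its sideways place); axes of the dock.
- ink_jar: Bystander: small ink jar, 43 across, 64 high, loose; origin at its underside.
- spool: Bystander: wooden thread spool, 31 across, 43 high, loose; origin at its underside.
- tape: Bystander: roll of tape lying flat, 69 across, 24 high, loose; origin at its underside.
Things that resemble listed ones, but are neither listed nor needed, are in the scene too. What is shaped like the dock but white is not meant.

How it is judged (in metres and radians):
On the way:
1. the scraper is out of the block, lies flat on the worktop and is let go (height (world z) of scraper below 0.006 m and angle between scraper's own z axis and vertical below 0.12 rad and contact force between the fingers and scraper below 0.1 N and linear speed of scraper below 0.02 m/s), for 0.2 s.
At the end, for the whole second after the job is handed in: the blade is in the slot of the dock's cassette, its edge at least 55 mm past the front face (60 is fully home), within 15 mm of the window's mid-line (the cassette sits up to 10 mm off it) and 6 mm of the slot's mid-height, the scraper within 0.15 rad of the slot's direction, let go and at rest (x of scraper_tip in the frame of dock_mouth between 0.055 and 0.066 m and y of scraper_tip in the frame of dock_mouth between -0.015 and 0.015 m and z of scraper_tip in the frame of dock_mouth between -0.006 and 0.006 m and angle between the x axis of scraper and the x axis of dock, either way round below 0.15 rad and contact force between the fingers and scraper below 0.1 N and linear speed of scraper below 0.02 m/s); the robot touches nothing.
It fails at once if a bystander (ink jar, spool or tape) is shifted by more than 30 mm or tipped (distance of any of ink_jar, spool, tape from where it was at the start of the episode above 0.03 m or angle between any of ink_jar, spool, tape's own z axis and vertical above 0.5 rad).
It also fails if it takes over 72 s, if anything falls off the work surface, if the arm or the gripper's body presses on something with over 40 N, if the wrist force passes 120 N, or if a joint passes its speed limit or range.

## Working session

There is one attempt and no reset: what is moved stays moved. The work goes in short steps, Python scripts to look and compute and a tool call to move; the robot and the scene stay as the last step left them, time stands still between calls to the robot, and variables do not carry over. Pictures are saved under pics/ and viewed, at most 12 in all, crops included, and the job is handed in when it is done.

Besides the shell and the picture viewer there is one more tool, called after "Emit:" by a JSON object that holds its "method" and its "body". servo_tool: Moves the arm, as the interface text tells. Its arguments: {"type":"object","properties":{"increments":{"type":"array"},"squeeze":{"type":"number"}},"required":["increments"]}

```bash
mkdir -p pics; cat > h.py <<'E'
import numpy as np, cv2
from plant import r
def snap(name):
    o=r.observe(); p,d=r.snapshot(name); c=r.camera_params(name)
    if name=="wrist":
        T=np.eye(4);T[:3,:3]=o["eef_rot"];T[:3,3]=o["tool_pos"];M=T@np.array(c["mount"])
    else:
        R=cv2.Rodrigues(np.array(c["rvec"],float))[0];M=np.eye(4);M[:3,:3]=R.T;M[:3,3]=-R.T@np.array(c["tvec"]).ravel()
    u,v=np.meshgrid(np.arange(512),np.arange(384))
    P=np.stack([(u-c["cx"])/c["fx"]*d,(v-c["cy"])/c["fy"]*d,d],-1)
    W=P@M[:3,:3].T+M[:3,3]
    return p,d,W,M,c
def save(p,f,box=None,s=1):
    if box: p=p[box[1]:box[3],box[0]:box[2]]
    cv2.imwrite("pics/"+f,cv2.resize(np.ascontiguousarray(p[...,::-1]),None,fx=s,fy=s,interpolation=cv2.INTER_CUBIC))
E
python3 - <<'E'
from h import *
for n in("scene","top"):
    p,d,W,M,c=snap(n); save(p,n+"0.png",s=1.5); np.savez("/tmp/"+n,p=p,d=d,W=W); print(n,M.round(3).tolist(),c["fx"])
print(r.observe())
E
```

```text
scene [[0.824, -0.353, 0.444, 0.064], [-0.567, -0.49, 0.662, -0.922], [-0.016, -0.797, -0.604, 0.806], [0.0, 0.0, 0.0, 1.0]] 366.2070110178285
top [[-0.026, -0.994, 0.105, 0.42], [-1.0, 0.025, -0.008, -0.128], [0.006, -0.105, -0.994, 1.549], [0.0, 0.0, 0.0, 1.0]] 478.2820195325596
{'clock': 0.1, 'joints': array([ 6.34680258e+01,  1.03959841e+01,  9.21258638e+01,  6.37524330e-04,
        7.75673884e+01, -1.18206189e+01]), 'joint_velocities': array([-0.0167628 , -0.10435822, -0.2043966 ,  0.04056039,  0.05544941,
       -0.00920285]), 'joint_efforts': array([-5.55969632e-05, -4.34820306e+01, -3.42693579e+01,  7.04827323e-02,
        3.41525394e-02, -2.77506274e-06]), 'tool_pos': array([0.14590358, 0.55594567, 0.40391678]), 'eef_rot': array([[-9.67216716e-01,  2.53951427e-01, -7.05437578e-04],
       [ 2.53952193e-01,  9.67215775e-01, -1.38858862e-03],
       [ 3.29676291e-04, -1.52221355e-03, -9.99998787e-01]]), 'force': array([ 0.79882754, -0.02104753, -0.15005466]), 'torque': array([-0.05232624, -0.01168368, -0.00893305]), 'grip_force': 0.0, 'gripper_width': 0.0880168177818663}
```

View pics/top0.png

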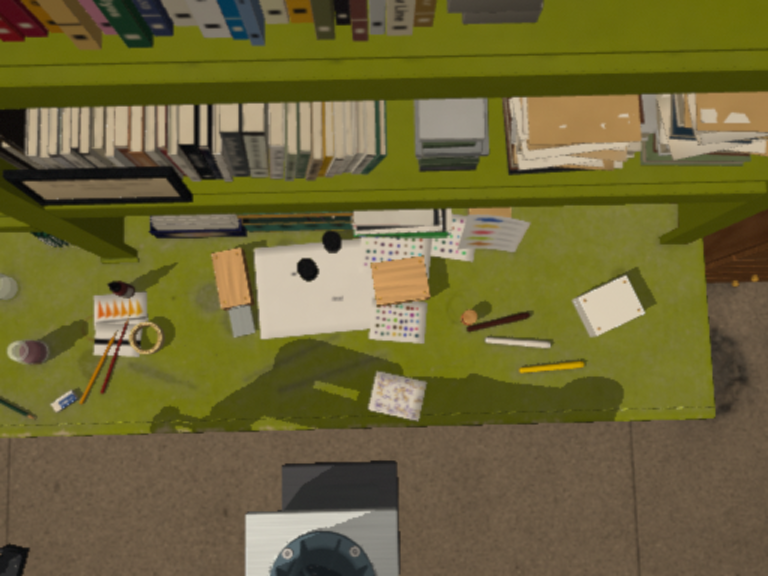

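View pics/scene0.png

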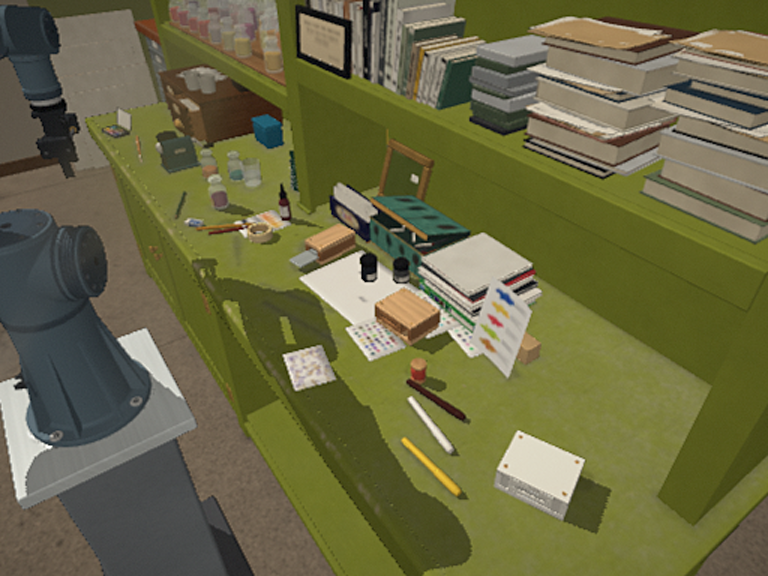

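```bash
python3 - <<'E'
from h import *
t=np.load("/tmp/top.npz");W=t["W"];s=np.load("/tmp/scene.npz")
def rect(x0,y0,x1,y1,zl,zh,n):
    m=np.zeros(W.shape[:2],bool);m[y0:y1,x0:x1]=1
    m&=(W[...,2]>zl)&(W[...,2]<zh)
    q=W[m];print(n,len(q),cv2.minAreaRect(q[:,:2].astype(np.float32)),q.mean(0).round(4),q[:,2].min().round(3),q[:,2].max().round(3))
rect(138,160,172,210,.04,.06,"cubby")
rect(145,200,175,228,.012,.04,"blade")
rect(240,165,290,208,.04,.06,"dock")
rect(380,180,435,225,.04,.06,"white")
rect(195,168,214,192,.02,.09,"jar1")
rect(212,150,230,172,.02,.09,"jar2")
rect(300,200,322,220,.02,.07,"spool")
rect(80,210,112,240,.012,.04,"tape")
rect(0,220,35,245,.03,.1,"leftjar")
for u,v in((260,130),(200,130),(160,155),(270,150),(300,140),(190,190)):print(u,v,W[v,u].round(3))
a=s["p"][150:260,180:330];b=s["p"][280:350,320:400]
save(a,"crop1.png",s=5)
E
```

```text
cubby 781 ((0.6454147696495056, 0.1786099374294281), (0.12200892716646194, 0.06497955322265625), 10.148675918579102) [0.6438 0.1774 0.0523] 0.04 0.06
blade 297 ((0.5581842660903931, 0.1589648276567459), (0.06642153859138489, 0.0631619542837143), 16.03412437438965) [0.5579 0.1614 0.026 ] 0.015 0.04
dock 1018 ((0.6316688060760498, -0.17742235958576202), (0.09099645912647247, 0.1142459362745285), 7.233895301818848) [ 0.6307 -0.1772  0.0521] 0.04 0.06
white 1041 ((0.566939115524292, -0.6205000281333923), (0.08977358043193817, 0.11670225858688354), 23.379867553710938) [ 0.5665 -0.6197  0.0496] 0.04 0.06
jar1 174 ((0.6600082516670227, 0.017296381294727325), (0.040706973522901535, 0.04137193784117699), 87.0154800415039) [0.6588 0.017  0.0593] 0.021 0.071
jar2 202 ((0.7256954908370972, -0.032901812344789505), (0.056846532970666885, 0.05303477495908737), 89.42615509033203) [ 0.7256 -0.0345  0.0509] 0.021 0.066
spool 83 ((0.5513357520103455, -0.3218849003314972), (0.030094429850578308, 0.027400502935051918), 2.5168633460998535) [ 0.5509 -0.3216  0.0424] 0.02 0.055
tape 194 ((0.5293728709220886, 0.3736593723297119), (0.08925184607505798, 0.06877203285694122), 63.42704772949219) [0.5252 0.3655 0.0235] 0.012 0.033
leftjar 262 ((0.4994133412837982, 0.5955403447151184), (0.042835187166929245, 0.05109735578298569), 70.45454406738281) [0.499  0.5881 0.0699] 0.03 0.1
260 130 [ 0.711 -0.153  0.442]
200 130 [ 0.714 -0.011  0.444]
160 155 [0.741 0.159 0.048]
270 150 [ 0.741 -0.191  0.082]
300 140 [ 0.783 -0.291  0.032]
190 190 [ 0.633  0.071 -0.002]
```

View pics/crop1.png

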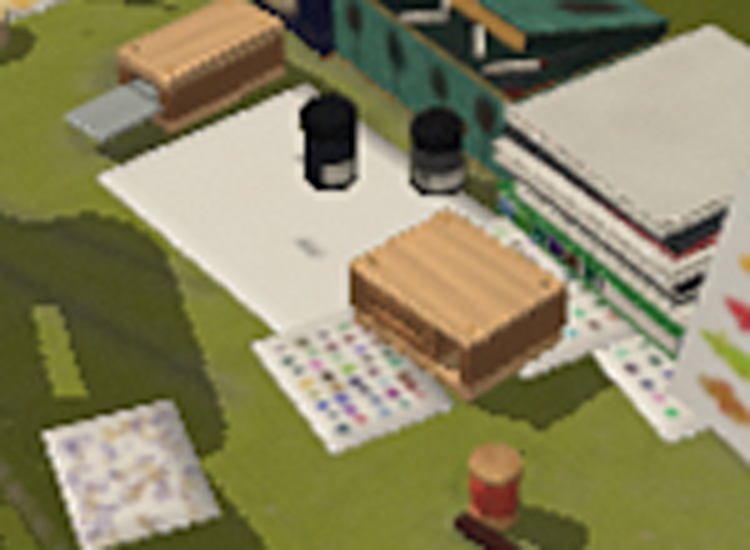

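Emit:
{"method": "servo_tool", "body": {"increments": [[[0, 0, -8, -50, -28, 10, 1], [0, 0, -16, -99, -56, 20, 1], [0, 0, -25, -149, -83, 30, 1], [0, 0, -25, -199, -111, 40, 1], [0, 0, -25, -248, -139, 50, 1], [0, 0, -25, -298, -167, 60, 1], [0, 0, -25, -348, -195, 70, 1], [0, 0, -25, -398, -222, 80, 1], [0, 0, -25, -447, -250, 90, 1], [0, 0, -25, -497, -278, 104, 1]]]}}

```text
clock: 1.1
tool_pos: [0.4949, 0.2195, 0.3181]
eef_rot: [[-0.984, -0.178, 0.0], [-0.178, 0.984, 0.0], [-0.0, 0.0, -1.0]]
force: [0.8, 1.1, 0.5]
gripper_width: 0.0882
grip_force: 0.0
```

Emit:
{"method": "servo_tool", "body": {"increments": [[[0, 0, 0, 0, 0, 0, 1], [0, 0, 0, 0, 0, 0, 1], [0, 0, 0, 0, 0, 0, 1]]]}}

```text
clock: 1.4
tool_pos: [0.493, 0.2218, 0.3183]
eef_rot: [[-0.984, -0.179, -0.001], [-0.179, 0.984, 0.0], [0.001, 0.0, -1.0]]
force: [-0.4, 1.3, 0.0]
gripper_width: 0.0882
grip_force: 0.0
```

```bash
python3 - <<'E'
from h import *
o=r.observe();print(o["clock"],o["tool_pos"],o["joints"].round(1),o["eef_rot"].round(4).tolist(),o["force"])
p,d,W,M,c=snap("wrist");save(p,"w1.png",s=1.5);np.savez("/tmp/w1",p=p,d=d,W=W);print(M.round(3).tolist())
z=W[...,2]
for n,l,h in(("blade",.015,.034),("cub",.046,.058)):
    m=(z>l)&(z<h)&(d>.05); q=W[m]
    k=(abs(q[:,0]-.59)<.17)&(abs(q[:,1]-.168)<.09);q=q[k]
    print(n,len(q),cv2.minAreaRect(q[:,:2].astype(np.float32)),q[:,2].mean())
E
```

```text
1.4 [0.4929954  0.22184463 0.31830164] [ 11.6  11.5 101.4   0.   67.1 -88.7] [[-0.9838, -0.1791, -0.0009], [-0.1791, 0.9838, 0.0002], [0.0009, 0.0003, -1.0]] [-0.39310601  1.34675781  0.00238088]
[[-0.18, 0.948, 0.264, 0.426], [0.984, 0.173, 0.049, 0.209], [0.001, 0.269, -0.963, 0.298], [0.0, 0.0, 0.0, 1.0]]
blade 2241 ((0.6061214208602905, 0.17982138693332672), (0.17144782841205597, 0.05053069815039635), 17.752187728881836) 0.025157616369635517
cub 2200 ((0.6262832283973694, 0.17414484918117523), (0.08283452689647675, 0.06376191228628159), 9.98900032043457) 0.051458409707396284
```

View pics/w1.png

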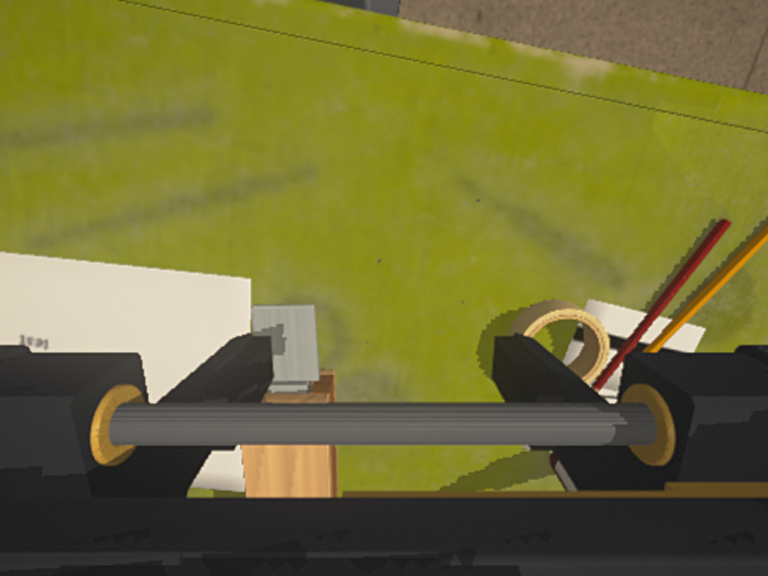

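```bash
python3 - <<'E'
from h import *
t=np.load("/tmp/w1.npz");W=t["W"]
m=np.zeros(W.shape[:2],bool);m[198:252,162:218]=1
m&=(W[...,2]>.016)&(W[...,2]<.03);m=cv2.morphologyEx(m.astype(np.uint8),cv2.MORPH_OPEN,np.ones((5,5)))>0
q=W[m];print(len(q),cv2.minAreaRect(q[:,:2].astype(np.float32)),q[:,2].mean(),np.percentile(q[:,0],[0,1,99]))
print(cv2.boxPoints(cv2.minAreaRect(q[:,:2].astype(np.float32))))
E
```

```text
1712 ((0.5543814897537231, 0.1597246527671814), (0.05813109874725342, 0.04634265601634979), 11.121827125549316) 0.024506457607265185 [0.52249043 0.52431432 0.58145961]
[[0.52139217 0.17685418]
 [0.53033143 0.13138188]
 [0.5873708  0.14259513]
 [0.57843155 0.18806742]]
```

Emit:
{"method": "servo_tool", "body": {"increments": [[[0, 0, 0, -24, -36, 30, 1], [0, 0, 0, -48, -72, 60, 1], [0, 0, 0, -48, -72, 80, 1], [0, 0, 0, -48, -72, 100, 1], [0, 0, 0, -48, -72, 100, 1]]]}}

```text
clock: 1.95
tool_pos: [0.5519, 0.1599, 0.2159]
eef_rot: [[-0.984, -0.18, -0.006], [-0.18, 0.984, -0.0], [0.006, 0.001, -1.0]]
force: [0.4, 0.2, 0.3]
gripper_width: 0.0883
grip_force: 0.0
```

Emit:
{"method": "servo_tool", "body": {"increments": [[[0, 0, 0, 0, 0, 20, 1], [0, 0, 0, 0, 0, 35, 1], [0, 0, 0, 0, 0, 35, 1], [0, 0, 0, 0, 0, 35, 0.3], [0, 0, 0, 0, 0, 35, 0.3], [0, 0, 0, 0, 0, 35, 0.3], [0, 0, 0, 0, 0, 35, 0.3], [0, 0, 0, 0, 0, 35, 0.3], [0, 0, 0, 0, 0, 35, 0.3]]], "squeeze": 40}}

```text
clock: 2.85
tool_pos: [0.5539, 0.1589, 0.1837]
eef_rot: [[-0.984, -0.179, 0.0], [-0.179, 0.984, 0.0], [-0.0, -0.0, -1.0]]
force: [0.1, -0.4, 1.0]
gripper_width: 0.0452
grip_force: 39.9
```

Emit:
{"method": "servo_tool", "body": {"increments": [[[0, 0, 0, 8, 0, 0, 0.3], [0, 0, 0, 20, 0, 0, 0.3], [0, 0, 0, 35, 0, 0, 0.3], [0, 0, 0, 50, 0, 0, 0.3], [0, 0, 0, 65, 0, 0, 0.3], [0, 0, 0, 80, 0, 0, 0.3], [0, 0, 0, 95, 0, 0, 0.3], [0, 0, 0, 110, 0, 0, 0.3], [0, 0, 0, 122, 0, 0, 0.3], [0, 0, 0, 130, 0, 0, 0.3]]]}}

```text
clock: 3.85
tool_pos: [0.4245, 0.1356, 0.1832]
eef_rot: [[-0.984, -0.179, -0.001], [-0.179, 0.984, -0.0], [0.001, 0.0, -1.0]]
force: [-0.2, 0.4, -1.8]
gripper_width: 0.0445
grip_force: 39.9
```

Emit:
{"method": "servo_tool", "body": {"increments": [[[0, 0, 0, 5, 0, 0, 0.3], [0, 0, 0, 5, 0, 0, 0.3], [0, 0, 0, 5, 0, 5, 0.3], [0, 0, 0, 5, 0, 10, 0.3], [0, 0, 0, 5, 0, 10, 0.3]]]}}

```text
clock: 4.35
tool_pos: [0.4211, 0.1348, 0.1727]
eef_rot: [[-0.984, -0.178, -0.001], [-0.178, 0.984, -0.0], [0.001, 0.0, -1.0]]
force: [-0.5, -0.1, -0.6]
gripper_width: 0.0448
grip_force: 39.9
```

```bash
python3 - <<'E'
from h import *
p,d,W,M,c=snap("top");save(p,"t2.png",(120,150,220,260),5);np.savez("/tmp/t2",p=p,W=W)
E
```

```text
(no output)
```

View pics/t2.png

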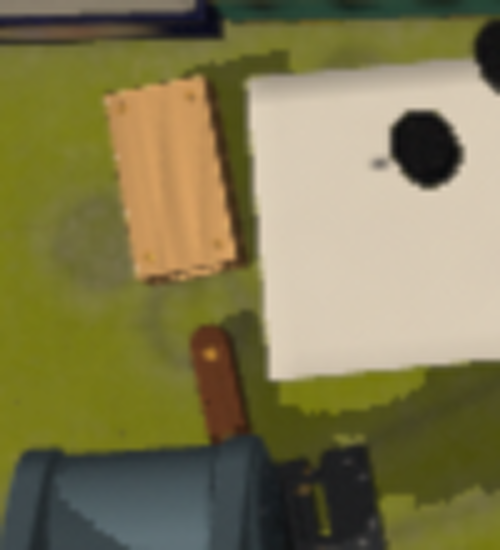

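Emit:
{"method": "servo_tool", "body": {"increments": [[[0, 0, 0, 0, 0, 1, 0.3], [0, 0, 0, 0, 0, 1, 1], [0, 0, 0, 0, 0, 1, 1], [0, 0, 0, 0, 0, 1, 1], [0, 0, 0, 0, 0, 1, 1], [0, 0, 0, 0, 0, 1, 1], [0, 0, 0, 0, 0, -30, 1], [0, 0, 0, 0, 0, -75, 1], [0, 0, 0, 20, 0, -120, 1], [0, 0, 0, 20, 0, -120, 1]]]}}

```text
clock: 5.4
tool_pos: [0.4023, 0.1315, 0.2997]
eef_rot: [[-0.984, -0.179, 0.012], [-0.179, 0.984, 0.0], [-0.012, -0.002, -1.0]]
force: [0.6, 1.1, -0.1]
gripper_width: 0.0886
grip_force: 0.0
```

```bash
python3 - <<'E'
from h import *
o=r.observe();print(o["clock"],o["tool_pos"],o["joints"].round(1))
p,d,W,M,c=snap("wrist");save(p,"w3.png",s=1.2);np.savez("/tmp/w3",p=p,d=d,W=W)
p,d,T,M,c=snap("top")
g=p.astype(int);m=(g[...,0]>g[...,1]+20)&(T[...,2]>.005)&(T[...,2]<.04)
m[:205]=0;m[:,:140]=0;m[:,190:]=0;m[240:]=0
q=T[m];print(len(q),cv2.minAreaRect(q[:,:2].astype(np.float32)),q.mean(0))
E
```

```text
5.4 [0.40234222 0.1314564  0.29965668] [  1.9  -2.3 118.8  -0.   62.8 -98.4]
203 ((0.5302441120147705, 0.1609443873167038), (0.1206749752163887, 0.03259604424238205), 19.206165313720703) [0.51510585 0.15604933 0.02172048]
```

View pics/w3.png

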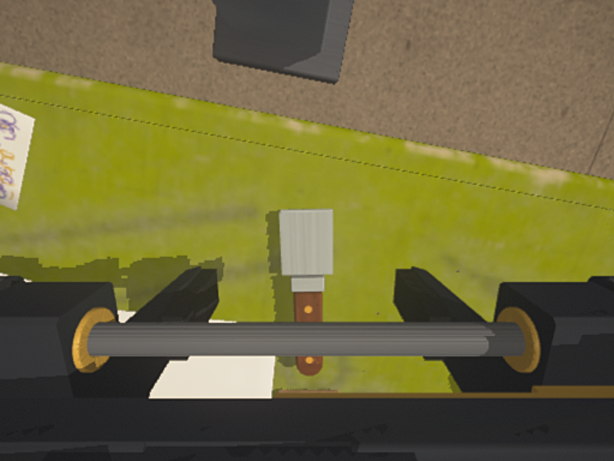

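```bash
python3 - <<'E'
from h import *
t=np.load("/tmp/w3.npz");W=t["W"];p=t["p"].astype(int)
m=np.zeros(W.shape[:2],bool);m[168:235,226:284]=1
m&=(W[...,2]>.006)&(W[...,2]<.02)
q=W[m];R=cv2.minAreaRect(q[:,:2].astype(np.float32));print(len(q),R,q[:,2].mean())
m=np.zeros(W.shape[:2],bool);m[240:264,235:280]=1;m&=(W[...,2]>.014)&(W[...,2]<.03)
q=W[m];print("handle",len(q),q.mean(0),cv2.minAreaRect(q[:,:2].astype(np.float32)))
E
```

```text
2505 ((0.4249768853187561, 0.13494443893432617), (0.06425067037343979, 0.04533890634775162), 11.564382553100586) 0.012786677905740168
handle 578 [0.47477423 0.14552157 0.02094441] ((0.4758946895599365, 0.14494022727012634), (0.028680376708507538, 0.029059797525405884), 9.217426300048828)
```

Emit:
{"method": "servo_tool", "body": {"increments": [[[0, 0, -0.5, -40, 0, 20, 1], [0, 0, -0.5, -80, 0, 40, 1], [0, 0, -0.5, -106, 0, 60, 1], [0, 0, -0.5, -106, 0, 80, 1], [0, 0, -0.5, -106, 0, 100, 1], [0, 0, -0.5, -106, 0, 100, 1]]]}}

```text
clock: 6.1
tool_pos: [0.5032, 0.1499, 0.1881]
eef_rot: [[-0.982, -0.187, -0.01], [-0.187, 0.982, -0.001], [0.01, 0.001, -1.0]]
force: [-0.7, -0.1, 0.5]
gripper_width: 0.0883
grip_force: 0.0
```

Emit:
{"method": "servo_tool", "body": {"increments": [[[0, 0, 0, -2, 0, 0, 1], [0, 0, 0, -2, 0, 10, 1], [0, 0, 0, -2, 0, 18, 1], [0, 0, 0, -2, 0, 18, 1]]]}}

```text
clock: 6.5
tool_pos: [0.5071, 0.1505, 0.1747]
eef_rot: [[-0.982, -0.187, -0.001], [-0.187, 0.982, -0.0], [0.001, 0.0, -1.0]]
force: [-0.1, -0.2, 0.3]
gripper_width: 0.0884
grip_force: 0.0
```

Emit:
{"method": "servo_tool", "body": {"increments": [[[0, 0, 0, 0, 0, 5, 1], [0, 0, 0, 0, 0, 5, 0.1], [0, 0, 0, 0, 0, 5, 0.1], [0, 0, 0, 0, 0, 5, 0.1], [0, 0, 0, 0, 0, 5, 0.1], [0, 0, 0, 0, 0, 5, 0.1], [0, 0, 0, 0, 0, 5, 0.1], [0, 0, 0, 0, 0, 5, 0.1], [0, 0, 0, 0, 0, 5, 0.1]]], "squeeze": 40}}

```text
clock: 7.4
tool_pos: [0.5076, 0.1506, 0.1705]
eef_rot: [[-0.982, -0.187, 0.0], [-0.187, 0.982, 0.0], [-0.0, 0.0, -1.0]]
force: [0.0, -0.2, -0.6]
gripper_width: 0.0264
grip_force: 0.2
```

Emit:
{"method": "servo_tool", "body": {"increments": [[[0, 0, 0, 0, 0, 0, 1], [0, 0, 0, 0, 0, 0, 1], [0, 0, 0, 0, 0, 0, 1], [0, 0, 0, 0, 0, 0, 1], [0, 0, 0, 0, 0, -40, 1], [0, 0, 0, 0, 0, -80, 1]]]}}

```text
clock: 8.0
tool_pos: [0.5068, 0.1504, 0.25]
eef_rot: [[-0.982, -0.187, -0.004], [-0.187, 0.982, -0.0], [0.004, 0.001, -1.0]]
force: [1.2, -0.4, -0.2]
gripper_width: 0.0725
grip_force: 0.0
```

Emit:
{"method": "servo_tool", "body": {"increments": [[[0, -5, 0, 15, -40, 0, 1], [0, -10, 0, 30, -80, 0, 1], [0, -15, 0, 45, -120, 0, 1], [0, -20, 0, 60, -160, 0, 1], [0, -25, 0, 75, -200, 0, 1], [0, -30, 0, 90, -240, 0, 1], [0, -35, 0, 105, -280, 0, 1], [0, -35, 0, 120, -310, 0, 1], [0, -35, 0, 128, -332, 0, 1], [0, -35, 0, 128, -332, 0, 1]]]}}

```text
clock: 9.0
tool_pos: [0.4459, -0.2016, 0.2541]
eef_rot: [[-0.808, -0.18, 0.561], [-0.148, 0.984, 0.101], [-0.57, -0.001, -0.821]]
force: [0.5, 0.3, -0.1]
gripper_width: 0.0879
grip_force: 0.0
```

Emit:
{"method": "servo_tool", "body": {"increments": [[[0, 0, 0, 0, 0, 0, 1], [0, 0, 0, 0, 0, 0, 1], [0, 0, 0, 0, 0, 0, 1]]]}}

```text
clock: 9.3
tool_pos: [0.4462, -0.1966, 0.253]
eef_rot: [[-0.808, -0.187, 0.559], [-0.153, 0.982, 0.108], [-0.569, 0.001, -0.822]]
force: [0.6, -0.5, 0.1]
gripper_width: 0.0884
grip_force: 0.0
```

```bash
python3 - <<'E'
from h import *
o=r.observe();print(o["clock"],o["tool_pos"],o["joints"].round(1),o["eef_rot"].round(4).tolist())
p,d,W,M,c=snap("wrist");save(p,"w4.png",s=1.5);np.savez("/tmp/w4",p=p,d=d,W=W,M=M);print(M.round(3).tolist(),c["fx"])
E
```

```text
9.3 [ 0.44622317 -0.19660061  0.25296402] [ -46.4    5.9  121.    45.3   42.4 -178.6] [[-0.8078, -0.1872, 0.5589], [-0.1532, 0.9823, 0.1077], [-0.5692, 0.0014, -0.8222]]
[[-0.188, 0.627, 0.756, 0.403], [0.982, 0.118, 0.146, -0.205], [0.002, 0.77, -0.638, 0.197], [0.0, 0.0, 0.0, 1.0]] 265.72207153986545
```

View pics/w4.png

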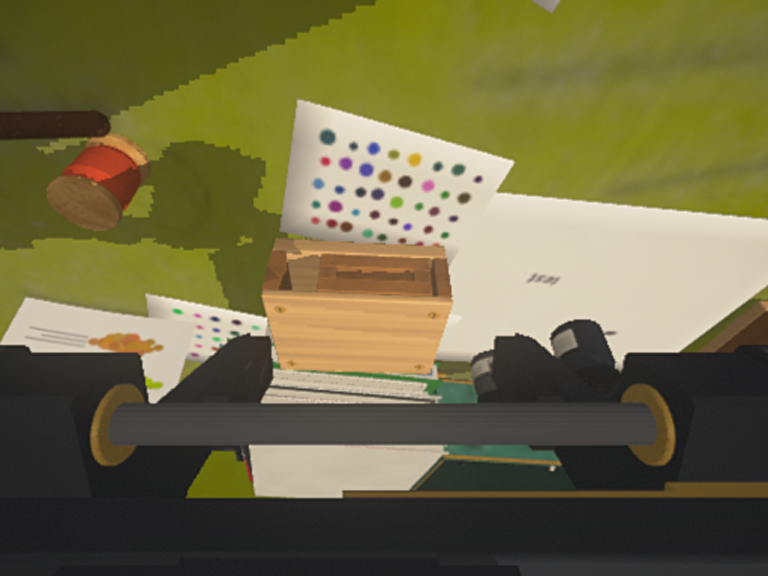

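```bash
python3 - <<'E'
from h import *
t=np.load("/tmp/w4.npz");save(t["p"],"w4c.png",(170,152,310,212),5.7)
E
```

```text
(no output)
```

View pics/w4c.png

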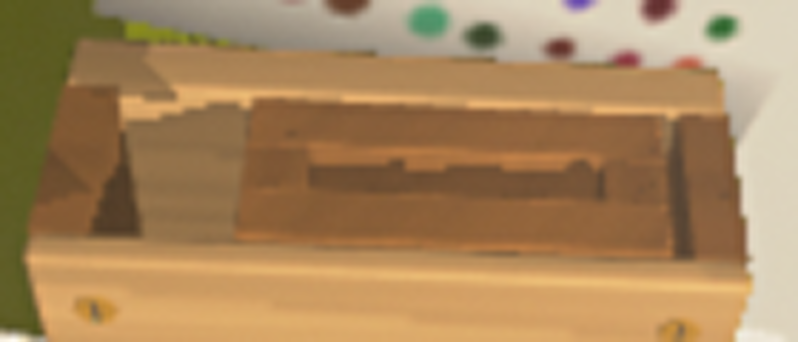

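```bash
python3 - <<'E'
from h import *
t=np.load("/tmp/w4.npz");M=t["M"];W=t["W"];c=r.camera_params("wrist")
def ray(a,b,z):
    u=170+(a+.5)/5.7-.5;v=152+(b+.5)/5.7-.5
    dd=M[:3,:3]@np.array([(u-c["cx"])/c["fx"],(v-c["cy"])/c["fy"],1]);return M[:3,3]+dd*(z-M[2,3])/dd[2]
L=ray(28,240,.052);R_=ray(748,270,.052);e=R_-L;print("corners",L,R_,np.linalg.norm(e),"yaw",np.degrees(np.arctan2(-e[0],e[1])))
for y in(7.2,):
    Y=np.radians(y);ex=np.array([np.cos(Y),np.sin(Y),0]);ey=np.array([-ex[1],ex[0],0])
    mid=(L+R_)/2
    for n,a,b,z in(("cassL",243,170,.03),("cassR",668,190,.03),("slotL",307,176,.0255),("slotR",603,190,.0255),("slotL2",307,176,.03),("slotR2",603,190,.03)):
        q=ray(a,b,z)-mid;print(n,q@ex,q@ey)
z=W[...,2];m=np.zeros(z.shape,bool);m[190:250,170:305]=1;m&=abs(z-.052)<.006
q=W[m];print(cv2.minAreaRect(q[:,:2].astype(np.float32)),z[m].mean())
for a,b in((270,140),(270,220),(640,150),(450,130),(450,225),(120,60),(600,70)):print(a,b,W[int(152+b/5.7),int(170+a/5.7)].round(4))
E
```

```text
corners [ 0.58845377 -0.23925854  0.052     ] [ 0.57532749 -0.13043104  0.052     ] 0.10961625272318223 yaw 6.8775333513272905
cassL 0.006601668054274244 -0.025254770574640283
cassR 0.007274398459483627 0.04519949721525998
slotL 0.012517393172703768 -0.015275634564273317
slotR 0.013026446775548456 0.035233368104187555
slotL2 0.007442002289517812 -0.014808942689586865
slotR2 0.00793766988722155 0.034371882031395865
((0.6309137344360352, -0.17907238006591797), (0.09180697798728943, 0.11376584321260452), 7.017942428588867) 0.05151740793070317
270 140 [ 0.5897 -0.2053  0.0241]
270 220 [ 0.5896 -0.2038  0.0414]
640 150 [ 0.5817 -0.1438  0.0235]
450 130 [ 0.5864 -0.1761  0.0195]
450 225 [ 0.586  -0.1759  0.0411]
120 60 [ 0.5947 -0.2323  0.0053]
600 70 [ 0.5828 -0.1495  0.0043]
```

```bash
python3 - <<'E'
from h import *
t=np.load("/tmp/w4.npz");M=t["M"];W=t["W"];c=r.camera_params("wrist")
Y=np.radians(7.1);ex=np.array([np.cos(Y),np.sin(Y),0]);ey=np.array([-ex[1],ex[0],0])
C=np.array([.6312,-.1782,0])
pts=np.array([[.5897,-.2053],[.5896,-.2038],[.5817,-.1438],[.5864,-.1761],[.586,-.1759]])
print("face",(pts-C[:2])@ex[:2])
k=-.045
for n,a,b in(("cassL",243,170),("cassR",668,190),("slotL",307,176),("slotR",603,180),("slotTop",455,165),("slotBot",455,195)):
    u=170+(a+.5)/5.7-.5;v=152+(b+.5)/5.7-.5
    dd=M[:3,:3]@np.array([(u-c["cx"])/c["fx"],(v-c["cy"])/c["fy"],1])
    q=M[:3,3]+dd*((k-(M[:3,3]-C)@ex)/(dd@ex));print(n,q.round(4),((q-C)@ey).round(4))
E
```

```text
face [-0.04453138 -0.04444521 -0.04486854 -0.04419691 -0.04456912]
cassL [ 0.5897 -0.209   0.0317] -0.0255
cassR [ 0.5811 -0.1399  0.0322] 0.0442
slotL [ 0.5884 -0.1987  0.0324] -0.0151
slotR [ 0.5824 -0.1506  0.0306] 0.0335
slotTop [ 0.5854 -0.1748  0.0286] 0.009
slotBot [ 0.5854 -0.1748  0.0352] 0.0091
```

Emit:
{"method": "servo_tool", "body": {"increments": [[[0, 5, 0, -10, 33, 7, 1], [0, 10, 0, -21, 66, 14, 1], [0, 15, 0, -31, 99, 21, 1], [0, 20, 0, -42, 132, 28, 1], [0, 25, 0, -52, 165, 35, 1], [0, 30, 0, -63, 198, 42, 1], [0, 35, 0, -73, 231, 49, 1], [0, 35, 0, -84, 264, 56, 1], [0, 35, 0, -94, 297, 63, 1], [0, 35, 0, -104, 330, 70, 1]]]}}

```text
clock: 10.35
tool_pos: [0.5079, 0.1519, 0.2551]
eef_rot: [[-0.982, -0.187, -0.005], [-0.187, 0.982, -0.0], [0.005, 0.001, -1.0]]
force: [-0.2, 0.2, 1.1]
gripper_width: 0.0877
grip_force: 0.0
```

Emit:
{"method": "servo_tool", "body": {"increments": [[[0, 0, 0, 0, 0, 0, 1], [0, 0, 0, 0, 0, 0, 1], [0, 0, 0, 0, 0, 0, 1]]]}}

```text
clock: 10.65
tool_pos: [0.5079, 0.149, 0.255]
eef_rot: [[-0.983, -0.185, -0.006], [-0.185, 0.983, -0.0], [0.006, 0.001, -1.0]]
force: [-0.6, 0.1, -0.6]
gripper_width: 0.088
grip_force: 0.0
```

```bash
python3 - <<'E'
from h import *
o=r.observe();R=o["eef_rot"];print(o["clock"],o["tool_pos"],o["joints"].round(1),R.round(4).tolist())
print(R.T@(np.array([.5076,.1506,.1705])-o["tool_pos"])*1000)
E
```

```text
10.65 [0.50792462 0.14903252 0.25499047] [  3.5  15.5 105.   -0.   59.8 -97.2] [[-0.9827, -0.1852, -0.0056], [-0.1852, 0.9827, -0.0005], [0.0056, 0.0006, -1.0]]
[-0.44566834  1.55044855 84.49023667]
```

Emit:
{"method": "servo_tool", "body": {"increments": [[[0, -0.3, 0, 0, 1, 30, 1], [0, -0.3, 0, 0, 1, 60, 1], [0, -0.3, 0, 0, 1, 80, 1], [0, -0.3, 0, 0, 1, 83, 1], [0, -0.3, 0, 0, 1, 83, 1], [0, -0.3, 0, 0, 1, 83, 1]]]}}

```text
clock: 11.25
tool_pos: [0.5084, 0.1498, 0.1734]
eef_rot: [[-0.983, -0.184, 0.002], [-0.184, 0.983, 0.001], [-0.002, 0.001, -1.0]]
force: [-0.4, -0.1, -0.4]
gripper_width: 0.0878
grip_force: 0.0
```

Emit:
{"method": "servo_tool", "body": {"increments": [[[0, 0, 0, 0, 0, 3, 1], [0, 0, 0, 0, 0, 3, 0.1], [0, 0, 0, 0, 0, 3, 0.1], [0, 0, 0, 0, 0, 3, 0.1], [0, 0, 0, 0, 0, 3, 0.1], [0, 0, 0, 0, 0, 3, 0.1], [0, 0, 0, 0, 0, 3, 0.1], [0, 0, 0, 0, 0, 3, 0.1], [0, 0, 0, 0, 0, 3, 0.1], [0, 0, 0, 0, 0, 3, 0.1]]], "squeeze": 35}}

```text
clock: 12.25
tool_pos: [0.5077, 0.1503, 0.1692]
eef_rot: [[-0.983, -0.185, 0.0], [-0.185, 0.983, 0.001], [-0.0, 0.001, -1.0]]
force: [-0.0, -0.0, 0.1]
gripper_width: 0.0261
grip_force: 35.0
```

Emit:
{"method": "servo_tool", "body": {"increments": [[[0, 0, 0, 0, 0, 0, 0.1], [0, 0, 0, 0, 0, 0, 0.1], [0, 0, 0, 0, 0, 0, 0.1]]]}}

```text
clock: 12.55
tool_pos: [0.5077, 0.1503, 0.1692]
eef_rot: [[-0.983, -0.185, 0.0], [-0.185, 0.983, 0.001], [-0.0, 0.001, -1.0]]
force: [-0.4, 1.0, 0.7]
gripper_width: 0.0259
grip_force: 35.0
```

Emit:
{"method": "servo_tool", "body": {"increments": [[[0, 0, 0, 0, 0, -20, 0.1], [0, 0, 0, 0, 0, -50, 0.1], [0, 0, 0, 0, 0, -80, 0.1], [0, 0, 0, 0, 0, -100, 0.1], [0, 0, 0, 0, 0, -100, 0.1]]]}}

```text
clock: 13.05
tool_pos: [0.509, 0.1503, 0.2721]
eef_rot: [[-0.983, -0.185, 0.006], [-0.185, 0.983, 0.001], [-0.006, 0.0, -1.0]]
force: [0.3, 0.0, -1.0]
gripper_width: 0.0256
grip_force: 35.0
```

Emit:
{"method": "servo_tool", "body": {"increments": [[[0, 0, 8, 10, -13, 0, 0.1], [0, 0, 16, 20, -26, 0, 0.1], [0, 0, 24, 31, -39, 0, 0.1], [0, 0, 32, 41, -53, 0, 0.1], [0, 0, 40, 52, -66, 0, 0.1], [0, 0, 48, 62, -80, 0, 0.1], [0, 0, 56, 72, -93, 0, 0.1], [0, 0, 64, 83, -106, 0, 0.1], [0, 0, 72, 94, -120, 0, 0.1], [0, 0, 80, 104, -133, 0, 0.1]]]}}

```text
clock: 14.05
tool_pos: [0.429, -0.0002, 0.2676]
eef_rot: [[-0.347, 0.938, -0.002], [0.938, 0.347, 0.001], [0.002, -0.002, -1.0]]
force: [-0.0, 0.2, -0.9]
gripper_width: 0.0259
grip_force: 35.0
```

```bash
cat > go.py <<'E'
from h import *
import sys
# target tip gap g (mm) before face, tcp z; print tool-frame delta
g,z=float(sys.argv[1])/1000,float(sys.argv[2])
from scipy.spatial.transform import Rotation as Ro
o=r.observe();R=o["eef_rot"];Y=np.radians(7.1)
ex=np.array([np.cos(Y),np.sin(Y),0]);ey=np.array([-ex[1],ex[0],0])
T=np.array([.5854,-.1747,0])-(.114+g)*ex;T[2]=z
Rt=np.array([ex,-ey,[0,0,-1]]).T
e=T-o["tool_pos"]
print("clk",o["clock"],"pos",o["tool_pos"].round(4),"T",T.round(4),"j",o["joints"].round(1),"F",o["force"].round(1),"grip",o["gripper_width"])
print("shift",(R.T@e*1000).round(1),"rot",np.degrees(Ro.from_matrix(R.T@Rt).as_rotvec()).round(2))
print("along/side/up of target rel:",(e@ex*1000).round(1),(e@ey*1000).round(1),(e[2]*1000).round(1))
E
python3 go.py 30 .25
```

```text
clk 14.05 pos [ 4.290e-01 -2.000e-04  2.676e-01] T [ 0.4425 -0.1925  0.25  ] j [-1.600e+01  2.100e+00  1.189e+02  1.000e-01  5.910e+01 -3.630e+01] F [-0.   0.2 -0.9] grip 0.025873596245793964
shift [-185.1  -54.1   17.3] rot [ -0.17  -0.   103.22]
along/side/up of target rel: -10.4 -192.5 -17.6
```

Emit:
{"method": "servo_tool", "body": {"increments": [[[0, 0, 8, -18, -5, 0, 0.1], [0, 0, 16, -36, -10, 0, 0.1], [0, 0, 24, -54, -15, 0, 0.1], [0, 0, 32, -72, -20, 0, 0.1], [0, 0, 40, -90, -26, 0, 0.1], [0, 0, 48, -110, -32, 0, 0.1], [0, 0, 56, -130, -38, 0, 0.1], [0, 0, 64, -150, -44, 0, 0.1], [0, 0, 72, -168, -50, 0, 0.1], [0, 0, 80, -185, -54, 0, 0.1]]]}}

```text
clock: 15.05
tool_pos: [0.4441, -0.1925, 0.2672]
eef_rot: [[0.864, 0.504, -0.002], [0.504, -0.864, 0.002], [-0.0, -0.003, -1.0]]
force: [0.2, 0.7, -0.5]
gripper_width: 0.0256
grip_force: 35.0
```

Emit:
{"method": "servo_tool", "body": {"increments": [[[0, 0, 8, 0, 0, 0, 0.1], [0, 0, 16, 0, 0, 0, 0.1], [0, 0, 23, 0, 0, 0, 0.1], [0, 0, 23, 0, 0, 0, 0.1], [0, 0, 23, 0, 0, 0, 0.1]]]}}

```text
clock: 15.55
tool_pos: [0.4444, -0.1916, 0.2678]
eef_rot: [[0.991, 0.136, -0.001], [0.136, -0.991, 0.002], [-0.001, -0.002, -1.0]]
force: [-0.5, 0.1, -1.7]
gripper_width: 0.0256
grip_force: 35.0
```

```bash
python3 go.py 30 .188
```

```text
clk 15.55 pos [ 0.4444 -0.1916  0.2678] T [ 0.4425 -0.1925  0.188 ] j [-37.4   9.  111.3   0.   59.9  44.7] F [-0.5  0.1 -1.7] grip 0.02560028605335689
shift [-1.9  0.8 79.8] rot [-0.12  0.06  0.73]
along/side/up of target rel: -2.0 -0.6 -79.8
```

Descend and check blade vs. slot from the wrist camera.

Emit:
{"method": "servo_tool", "body": {"increments": [[[0, 0, 0.7, -2, 1, 20, 0.1], [0, 0, 0.7, -2, 1, 45, 0.1], [0, 0, 0.7, -2, 1, 65, 0.1], [0, 0, 0.7, -2, 1, 78, 0.1], [0, 0, 0.7, -2, 1, 80, 0.1], [0, 0, 0.7, -2, 1, 80, 0.1], [0, 0, 0.7, -2, 1, 80, 0.1]]]}}

```text
clock: 16.25
tool_pos: [0.4434, -0.1934, 0.1897]
eef_rot: [[0.993, 0.122, 0.001], [0.122, -0.993, -0.0], [0.001, 0.0, -1.0]]
force: [0.2, 0.8, -1.1]
gripper_width: 0.0258
grip_force: 35.0
```

```bash
python3 go.py 30 .188; python3 - <<'E'
from h import *
p,d,W,M,c=snap("wrist");save(p,"w5.png",s=1.5);np.savez("/tmp/w5",p=p,d=d,W=W,M=M);print(M.round(3).tolist())
p,d,W,M,c=snap("scene");np.savez("/tmp/s5",p=p,d=d,W=W,M=M)
E
```

```text
clk 16.25 pos [ 0.4434 -0.1934  0.1897] T [ 0.4425 -0.1925  0.188 ] j [-3.770e+01  1.730e+01  1.128e+02  1.000e-01  4.990e+01  4.530e+01] F [ 0.2  0.8 -1.1] grip 0.02584732333240738
shift [-0.8 -1.   1.7] rot [ 0.02 -0.08 -0.12]
along/side/up of target rel: -0.8 1.0 -1.7
[[0.122, -0.957, -0.265, 0.513], [-0.993, -0.118, -0.032, -0.185], [-0.0, 0.267, -0.964, 0.169], [0.0, 0.0, 0.0, 1.0]]
```

View pics/w5.png

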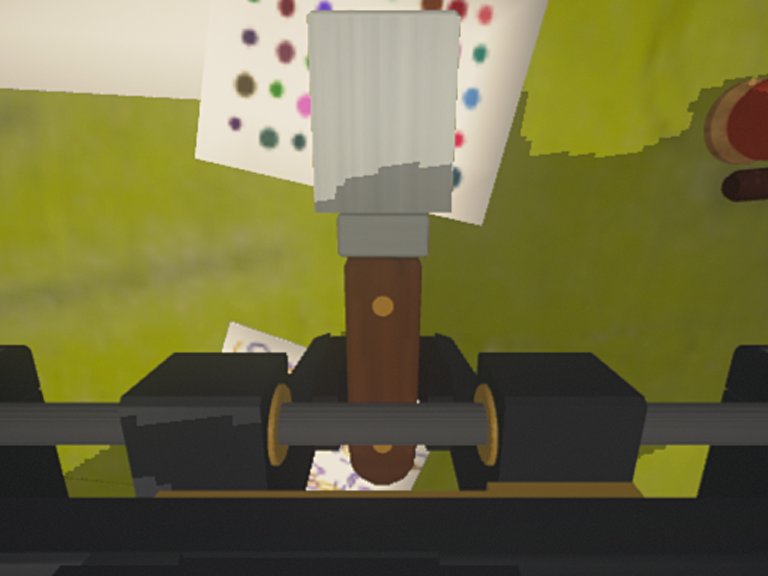

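```bash
python3 - <<'E'
from h import *
t=np.load("/tmp/w5.npz");W=t["W"];M=t["M"]
m=np.zeros(W.shape[:2],bool);m[6:145,195:315]=1;m&=(W[...,2]>.022)&(W[...,2]<.04)
m=cv2.morphologyEx(m.astype(np.uint8),cv2.MORPH_OPEN,np.ones((3,3)))>0
q=W[m];Y=np.radians(7.1);ex=np.array([np.cos(Y),np.sin(Y),0]);ey=np.array([-ex[1],ex[0],0])
print(cv2.minAreaRect(q[:,:2].astype(np.float32)),q[:,2].mean())
l=q-np.array([.5854,-.1747,0]);a=l@ex;b=l@ey
for lo in np.arange(-.09,-.03,.01):
    k=(a>lo)&(a<lo+.01)
    if k.sum()>50:print(lo.round(3),k.sum(),np.percentile(b[k],[1,99]).round(4),q[k,2].mean().round(4))
print(a.max())
E
```

```text
((0.5311656594276428, -0.18291157484054565), (0.060723282396793365, 0.046437181532382965), 6.82669734954834) 0.033081322595510054
-0.09 960 [-0.0236  0.0211] 0.0336
-0.08 1942 [-0.0238  0.0212] 0.033
-0.07 2057 [-0.0239  0.0212] 0.033
-0.06 2167 [-0.024   0.0212] 0.033
-0.05 2341 [-0.024  0.021] 0.0331
-0.04 2492 [-0.0241  0.021 ] 0.0331
-0.024549384346673506
```

Emit:
{"method": "servo_tool", "body": {"increments": [[[0, 0, 0, 0, -1.3, 1, 0.1], [0, 0, 0, 0, -1.3, 1, 0.1], [0, 0, 0, 5, -1.3, 1, 0.1], [0, 0, 0, 10, -1.3, 1, 0.1], [0, 0, 0, 15, -1.3, 1, 0.1], [0, 0, 0, 15, -1.3, 1, 0.1]]]}}

```text
clock: 16.95
tool_pos: [0.4585, -0.19, 0.188]
eef_rot: [[0.993, 0.121, 0.001], [0.121, -0.993, 0.0], [0.001, -0.0, -1.0]]
force: [-0.2, -0.4, -1.2]
gripper_width: 0.0255
grip_force: 35.0
```

```bash
python3 go.py 15 .188
```

```text
clk 16.95 pos [ 0.4585 -0.19    0.188 ] T [ 0.4574 -0.1906  0.188 ] j [-3.63e+01  1.88e+01  1.11e+02  1.00e-01  5.02e+01  4.67e+01] F [-0.2 -0.4 -1.2] grip 0.025510786254619135
shift [-1.1  0.5  0. ] rot [-0.02 -0.05 -0.12]
along/side/up of target rel: -1.1 -0.5 -0.0
```

Emit:
{"method": "servo_tool", "body": {"increments": [[[0, 0, 0, 4, 0, -0.7, 0.1], [0, 0, 0, 8, 0, -0.7, 0.1], [0, 0, 0, 11, 0, -0.7, 0.1], [0, 0, 0, 14, 0, -0.7, 0.1], [0, 0, 0, 17, 0, -0.7, 0.1], [0, 0, 0, 20, 0, -0.7, 0.1], [0, 0, 0, 22, 0, -0.7, 0.1], [0, 0, 0, 22, 0, -0.7, 0.1]]]}}

```text
clock: 17.75
tool_pos: [0.4797, -0.1873, 0.1886]
eef_rot: [[0.993, 0.121, 0.0], [0.121, -0.993, 0.001], [0.0, -0.001, -1.0]]
force: [-0.3, -0.0, -0.3]
gripper_width: 0.0258
grip_force: 35.0
```

```bash
python3 go.py -8 .188
```

```text
clk 17.75 pos [ 0.4797 -0.1873  0.1886] T [ 0.4802 -0.1878  0.188 ] j [-3.460e+01  2.060e+01  1.082e+02  1.000e-01  5.110e+01  4.840e+01] F [-0.3 -0.  -0.3] grip 0.025805161900739674
shift [0.4 0.6 0.6] rot [-0.04 -0.02 -0.14]
along/side/up of target rel: 0.4 -0.6 -0.6
```

Emit:
{"method": "servo_tool", "body": {"increments": [[[0, 0, 0, 5, 0, 0, 0.1], [0, 0, 0, 10, 0, 0, 0.1], [0, 0, 0, 15, 0, 0, 0.1], [0, 0, 0, 20, 0, 0, 0.1], [0, 0, 0, 25, 0, 0, 0.1], [0, 0, 0, 30, 0, 0, 0.1], [0, 0, 0, 35, 0, 0, 0.1], [0, 0, 0, 40, 0, 0, 0.1], [0, 0, 0, 44, 0, 0, 0.1], [0, 0, 0, 44, 0, 0, 0.1]]]}}

```text
clock: 18.75
tool_pos: [0.5237, -0.182, 0.1887]
eef_rot: [[0.993, 0.121, 0.001], [0.121, -0.993, 0.001], [0.001, -0.001, -1.0]]
force: [-0.8, -0.3, -0.4]
gripper_width: 0.0254
grip_force: 35.0
```

```bash
python3 go.py -60 .188
```

```text
clk 18.75 pos [ 0.5237 -0.182   0.1887] T [ 0.5318 -0.1814  0.188 ] j [-3.140e+01  2.460e+01  1.024e+02  1.000e-01  5.300e+01  5.160e+01] F [-0.8 -0.3 -0.4] grip 0.02544918823081028
shift [8.1 0.4 0.7] rot [-0.03 -0.04 -0.13]
along/side/up of target rel: 8.1 -0.4 -0.7
```

Emit:
{"method": "servo_tool", "body": {"increments": [[[0, 0, 0, 2, 0, 0, 0.1], [0, 0, 0, 4, 0, 0, 0.1], [0, 0, 0, 6, 0, 0, 0.1], [0, 0, 0, 7.5, 0, 0, 0.1], [0, 0, 0, 8.5, 0, 0, 0.1], [0, 0, 0, 8.5, 0, 0, 0.1]]]}}

```text
clock: 19.35
tool_pos: [0.5291, -0.1814, 0.188]
eef_rot: [[0.993, 0.121, -0.008], [0.121, -0.993, 0.002], [-0.008, -0.003, -1.0]]
force: [-16.4, -4.5, 7.7]
gripper_width: 0.026
grip_force: 35.0
```

Emit:
{"method": "servo_tool", "body": {"increments": [[[0, 0, 0, -3, 0, 0, 0.1], [0, 0, 0, -3, 0, 0, 0.1]]]}}

```text
clock: 19.55
tool_pos: [0.5279, -0.1814, 0.1884]
eef_rot: [[0.993, 0.121, -0.002], [0.121, -0.993, 0.001], [-0.001, -0.001, -1.0]]
force: [-4.7, -2.1, 0.0]
gripper_width: 0.0254
grip_force: 35.0
```

```bash
python3 go.py -60 .188; python3 - <<'E'
from h import *
p,d,W,M,c=snap("wrist");save(p,"w6.png",(130,0,390,190),3)
E
```

```text
clk 19.55 pos [ 0.5279 -0.1814  0.1884] T [ 0.5318 -0.1814  0.188 ] j [-31.2  25.  101.8   0.   53.3  51.9] F [-4.7 -2.1  0. ] grip 0.025434400585410917
shift [3.9 0.4 0.4] rot [-0.08  0.08 -0.17]
along/side/up of target rel: 3.9 -0.4 -0.4
```

View pics/w6.png

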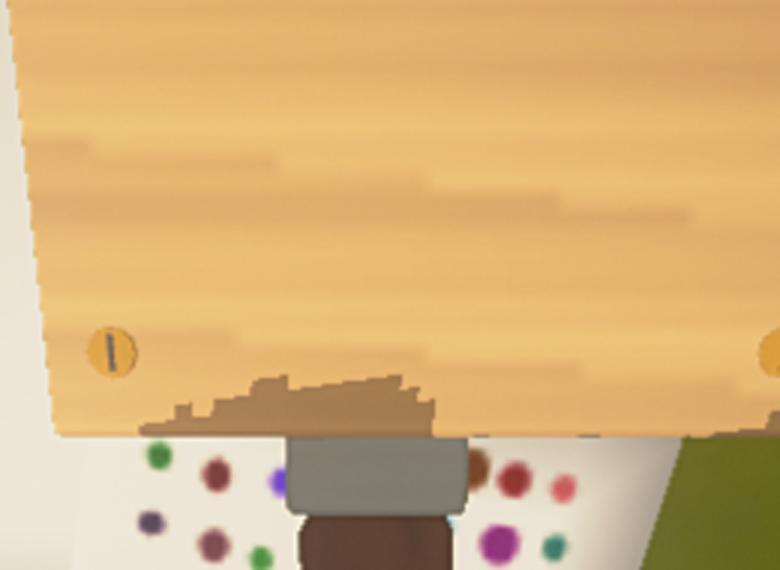

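Emit:
{"method": "servo_tool", "body": {"increments": [[[0, 0, 0, -0.5, 0, 0, 0.1], [0, 0, 0, -0.5, 0, 0, 0.6], [0, 0, 0, -0.5, 0, 0, 0.6], [0, 0, 0, -0.5, 0, 0, 0.6], [0, 0, 0, -0.5, 0, 0, 0.6], [0, 0, 0, -0.5, 0, 0, 0.6], [0, 0, 0, -0.5, 0, -20, 0.6], [0, 0, 0, -0.5, 0, -50, 0.6], [0, 0, 0, -10, 0, -90, 0.6], [0, 0, 0, -10, 0, -90, 0.6]]]}}

```text
clock: 20.6
tool_pos: [0.5202, -0.1836, 0.284]
eef_rot: [[0.993, 0.121, 0.008], [0.121, -0.993, -0.004], [0.007, 0.005, -1.0]]
force: [1.1, -0.8, 0.7]
gripper_width: 0.053
grip_force: 0.0
```

```bash
python3 - <<'E'
from h import *
p,d,W,M,c=snap("wrist");save(p,"w7.png",(90,0,420,300),2)
z=W[...,2];Y=np.radians(7.1);ex=np.array([np.cos(Y),np.sin(Y),0]);ey=np.array([-ex[1],ex[0],0])
l=W-np.array([.5854,-.1747,0]);a=l@ex;b=l@ey
m=(a>-.12)&(a<-.003)&(abs(b)<.03)&(z>.012)&(z<.06)&(d>.1)
for lo in np.arange(-.11,0,.01):
    k=m&(a>lo)&(a<lo+.01)
    if k.sum()>20:print(lo.round(3),k.sum(),np.percentile(b[k],[2,98]).round(4),z[k].mean().round(4))
g=p.astype(int)
E
```

```text
-0.11 42 [-0.0073  0.0074] 0.0284
-0.1 230 [-0.0109  0.0123] 0.0293
-0.09 263 [-0.0118  0.0136] 0.0301
-0.08 276 [-0.0116  0.0134] 0.0308
-0.07 289 [-0.0115  0.0132] 0.0319
-0.06 291 [-0.0114  0.0129] 0.0328
-0.05 319 [-0.0122  0.0127] 0.0336
-0.04 327 [-0.0121  0.0133] 0.0345
-0.03 359 [-0.0119  0.0131] 0.0355
-0.02 391 [-0.0135  0.0146] 0.0349
-0.01 286 [-0.0143  0.0152] 0.0353
```

View pics/w7.png

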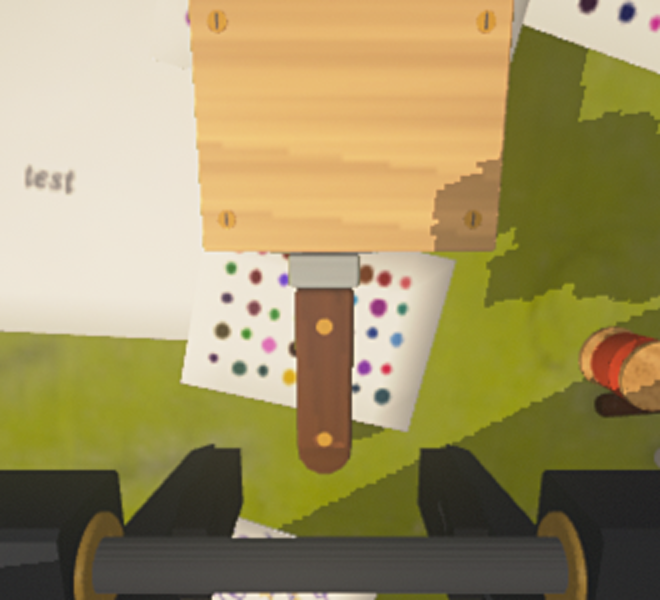

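Emit:
{"method": "servo_tool", "body": {"increments": [[[0, 0, 0, 0, 0, -20, 0.6], [0, 0, 0, 0, 0, -20, 0.6], [0, 0, 0, 0, 0, -20, 0.6], [0, 0, 0, 0, 0, -20, 0.6]]]}}

```text
clock: 21.05
tool_pos: [0.5183, -0.1824, 0.2971]
eef_rot: [[0.993, 0.121, -0.002], [0.121, -0.993, 0.002], [-0.001, -0.002, -1.0]]
force: [-1.2, -0.1, -0.5]
gripper_width: 0.0527
grip_force: 0.0
```

```bash
python3 -c "
from plant import r
print(r.finish_job())"
```

```text
the job is handed in; nothing more can be done
None
```

I pulled the scraper out, laid it flat and let go, regripped it by the handle, slid the blade into the dock slot until the ferrule met the cassette, released it and handed in at about 21 s; no verdict came back.

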